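# Load the free vacuum bay

### The arm

A 7-joint arm with a two-finger parallel gripper is mounted at the origin on the work surface. World frame = base frame: x ahead of the robot, y to its left, z up, the work surface at z = 0. Lengths are in m, angles in rad, forces in N, time in s.
With the tool pointing down it reaches from about 0.35 to 0.9 m from the base axis. Payload 8.1 kg.
Tool frame: the origin (TCP) lies at the very end of the fingers, on their centre line; the grasp point (between the pads) lies 19 mm behind it (robot.grip_point_offset is the distance from the TCP to the grasp point, in m); z points along the fingers, y is the line along which they close (so a half turn about z gives the same grasp; the last joint's range is limited). The gripper opens to 92 mm and grips with 3 to 60 N. Pads are 19 mm wide; open, the fingers measure 130 mm over their backs; the gripper's body (75 mm by 190 mm) begins 47 mm behind the grasp point.
Start: joints at [-0.103, 0.434, 0.025, 1.573, -0.012, 1.134, -0.075], TCP at [0.625, -0, 0.193] pointing down, gripper open.
Joint ranges: [-2.62, 2.62], [-0.44, 2.09], [-1.27, 1.32], [0.08, 2.57], [-1.32, 4.46], [0.12, 2], [-2.74, 2.74]. Speed limits (rad/s): [2.22, 2.22, 3.01, 3.01, 3.14, 3.14, 3.14].

### API

Orientations are given as a unit quaternion [w, x, y, z].
In Python, from cell import robot, eyes, ticket gives the robot as it stands.
- The arm moves only by the shell command python3 -m jog 'ROWS' [FORCE]. ROWS is JSON, a list of rows, each a list of 5 numbers: the opening, from 0 (shut) to 1 (fully open), then the shift along the world's x, y, z in m, then the turn about the world's z in degrees. In form: [[grip, tx, ty, tz, twist], ...]. A call has 1 to 5 rows; each row shifts and turns the commanded pose from where the row before left it; what a row does not reach is not made up. A row lasts 1/10 s, in which the tool goes at most 50 mm and 8.59 degrees, less where a joint would pass 70% of its speed; a pose out of reach is approached as far as the arm can. A call is refused whole if a number of a shift passes 0.05 or a number of a turn 8.59, either way. A call with a gripper value outside its range is refused whole. The fingers move at their own pace and stop on an object; FORCE is the grip in N (left out, the last holds). Time passes only in rows, so rows that do not move let the fingers close. It gives the time, the measured TCP pose, the force, the opening and the grip force at its end, in the units of the state.
- robot.observe(): the state, without advancing time (a new reading comes with each control period).
- eyes.get_image(name): name is "scene" or "side" or "wrist"; returns a dict with "image" (384x512x3 uint8, red, green, blue), "fx", "fy", "cx", "cy" (pixels), "world_from_camera" (4x4, takes a point from camera to world coordinates); the wrist camera has in their place "tool_from_camera" (4x4, takes a point from camera to tool coordinates, whose origin is the TCP and whose axes are the flange's). Camera axes: x right, y down, z forward; pixel columns grow to the right and rows downward; lengths in m; the calibration is good to about 2 mm. A picture is of the moment at which its call begins: read the wrist's pose just before it. There is no depth.
- ticket.close_job(): hands the job in; it is judged then, once.
The state is a dict: "time": time; "joint_pos": joint angles; "qvel": joint speeds; "effort": joint torques, N m; "ee_pos": TCP position; "eef_rot": TCP orientation; "wrist_force": force on the tool from outside, world axes, zero at the start; "wrist_torque": the same for the moment, N m; "grip_width": opening from 0.0 (shut) to 1.0 (fully open); "grip_force": force on a finger pad.
Only numpy, scipy, OpenCV 4.12 (cv2) and the standard library are available. Lean on these libraries where they do the work, as an engineer would, in place of code of your own. Each camera call takes 0.05 s, during which the arm holds its last target. There are 200 camera calls.

### The job

Two of the vacuum rig's three bays already hold a blue board. Without lifting it off the mat, slide the red board into the free bay, connector edge first and fully home against the back stop; then set that bay's yellow valve lever half open (45 degrees). Leave the other two valves, the blue boards, the spool, the flux jar, the pen cup and the tape as they are.

Things in the scene. Friction and masses are not known exactly. Their poses are not given: they have to be found in the camera images.
- board: the board to load: red circuit board in a black carrier, a slab 80 (x) x 92 (y) x 12 mm with vertical sides; chips and connectors on top reach 25 mm; about 220 g, loose on the mat. Origin: centre of its underside. Its +x points to its connector edge (two silver connectors), which starts roughly towards the rig
- board_edge (a point): middle of the board's connector edge, 40 mm from its origin along its +x, 6 mm above its underside
- rig: fixed vacuum holding rig: three bays side by side, 135 mm apart along its y, open to -x, their floor the bare mat. Origin: on the mat, where the origin of a board home in the middle bay lies; +x points from the mouths to the back stop, roughly away from the robot. Back stop: face at x = 40 mm, 20 mm high; behind it a grey manifold (x 52 to 88 mm, 40 mm high) carries the valves
- blue_a: a loaded board, same shape and size as the red one but blue, home in one of the bays; loose, only resting there. Origin: centre of underside
- blue_b: a second blue loaded board, home in another bay. Origin: centre of underside
- spool: small steel solder spool standing in front of one blue board, 36 mm diameter, 36 mm high. Origin: centre of underside
- flux: small amber flux jar with black cap standing in front of the other blue board, 34 mm diameter, 42 mm high. Origin: centre of underside
- pen_cup: black pen cup, 64 mm diameter, 85 mm high, pens to about 130 mm. Origin: centre of underside
- tape: roll of brown tape lying flat, 90 mm outer diameter, 22 mm high. Origin: centre of underside
- stop_left (a point): middle of the back stop's face in the bay at the rig's y = +135 mm (the robot's left), 6 mm up: board_edge meets it when the board is home here. Bay walls: 12 mm high, 98 mm apart from 0 to 55 mm before the stop, then white lead-ins flare to 120 mm apart at 83 mm before it (a home board's trailing edge is 80 mm before it)
- valve_left (a joint): opening angle of the valve of the bay at the rig's y = +135 mm (the robot's left), rad: 0 = closed, yellow lever points to the rig's -x (over its bay); grows counter-clockwise seen from above, up to 1.571 = fully open, lever points to the rig's -y. A white mark on the valve shows half open. Stays where it is left; turns with about 0.12 Nm
- pivot_left (a point): on the vertical pivot axis of that valve, at the lever's mid height, 65 mm above the mat. The lever is a yellow bar 10 mm wide and 10 mm high (60 to 70 mm above the mat), reaching 66 mm from the pivot; a steel hub of 26 mm diameter at the pivot rises to 74 mm
- tip_left (a point): outer end of that lever, 66 mm from its pivot, at mid height
- stop_mid (a point): middle of the back stop's face in the bay in the middle, 6 mm up: board_edge meets it when the board is home here. Bay walls: 12 mm high, 98 mm apart from 0 to 55 mm before the stop, then white lead-ins flare to 120 mm apart at 83 mm before it (a home board's trailing edge is 80 mm before it)
- valve_mid (a joint): opening angle of the valve of the bay in the middle, rad: 0 = closed, yellow lever points to the rig's -x (over its bay); grows counter-clockwise seen from above, up to 1.571 = fully open, lever points to the rig's -y. A white mark on the valve shows half open. Stays where it is left; turns with about 0.12 Nm
- pivot_mid (a point): on the vertical pivot axis of that valve, at the lever's mid height, 65 mm above the mat. The lever is a yellow bar 10 mm wide and 10 mm high (60 to 70 mm above the mat), reaching 66 mm from the pivot; a steel hub of 26 mm diameter at the pivot rises to 74 mm
- tip_mid (a point): outer end of that lever, 66 mm from its pivot, at mid height
- stop_right (a point): middle of the back stop's face in the bay at the rig's y = -135 mm (the robot's right), 6 mm up: board_edge meets it when the board is home here. Bay walls: 12 mm high, 98 mm apart from 0 to 55 mm before the stop, then white lead-ins flare to 120 mm apart at 83 mm before it (a home board's trailing edge is 80 mm before it)
- valve_right (a joint): opening angle of the valve of the bay at the rig's y = -135 mm (the robot's right), rad: 0 = closed, yellow lever points to the rig's -x (over its bay); grows counter-clockwise seen from above, up to 1.571 = fully open, lever points to the rig's -y. A white mark on the valve shows half open. Stays where it is left; turns with about 0.12 Nm
- pivot_right (a point): on the vertical pivot axis of that valve, at the lever's mid height, 65 mm above the mat. The lever is a yellow bar 10 mm wide and 10 mm high (60 to 70 mm above the mat), reaching 66 mm from the pivot; a steel hub of 26 mm diameter at the pivot rises to 74 mm
- tip_right (a point): outer end of that lever, 66 mm from its pivot, at mid height
Things that resemble listed ones, but are neither listed nor needed, are in the scene too. What is shaped like the board but purple is not meant.

How it is judged:
By the outcome, as a careful person would: the job done as asked, in the order asked, and still so for the second after the job is handed in, with the robot touching nothing.
It also fails if it takes over 64 s, if anything falls off the work surface, if the arm or the gripper's body presses on something with over 40 N, if the wrist force passes 120 N, or if a joint passes its speed limit or range.

## Working session

There is one attempt and no reset: what is moved stays moved. The work goes in short steps, Python scripts to look and compute and a shell command to move; the robot and the scene stay as the last step left them, time stands still between calls to the robot, and variables do not carry over. Pictures are saved under pics/ and viewed, at most 10 in all, crops included, and the job is handed in when it is done.

```bash
mkdir -p pics; ls; cat > h.py <<'E'
import numpy as np,cv2
from cell import robot,eyes,ticket
from scipy.spatial.transform import Rotation as R
def snap(n,f):
    s=robot.observe(); d=eyes.get_image(n)
    cv2.imwrite('pics/'+f,d['image'][:,:,::-1])
    if 'world_from_camera' in d: T=np.array(d['world_from_camera'])
    else:
        q=s['eef_rot'];W=np.eye(4);W[:3,:3]=R.from_quat([q[1],q[2],q[3],q[0]]).as_matrix();W[:3,3]=s['ee_pos'];T=W@np.array(d['tool_from_camera'])
    K=np.array([[d['fx'],0,d['cx']],[0,d['fy'],d['cy']],[0,0,1]])
    np.savez('pics/'+f+'.npz',T=T,K=K); return d['image']
def px(f,uv,z):
    c=np.load('pics/'+f+'.npz');T,K=c['T'],c['K'];out=[]
    for (u,v) in uv:
        r=T[:3,:3]@np.linalg.solve(K,[u,v,1.]);o=T[:3,3];out.append(o+r*(z-o[2])/r[2])
    return np.array(out)
def proj(f,P):
    c=np.load('pics/'+f+'.npz');T,K=c['T'],c['K']
    p=(np.asarray(P)-T[:3,3])@T[:3,:3];p=p@K.T;return p[:,:2]/p[:,2:]
E
python3 - <<'E'
from h import *
a=snap('scene','scene0.png');b=snap('side','side0.png');c=snap('wrist','wrist0.png')
for n in('scene0.png','side0.png','wrist0.png'):
    print(n,np.load('pics/'+n+'.npz')['T'].round(3).tolist())
for n in('scene0','side0'):
    i=cv2.imread(f'pics/{n}.png');cv2.imwrite(f'pics/{n}b.png',cv2.resize(i,(796,597),interpolation=cv2.INTER_CUBIC))
print(robot.observe())
E
```

```text
pics
scene0.png [[0.857, 0.325, -0.4, 0.989], [0.515, -0.568, 0.642, -0.686], [-0.019, -0.756, -0.654, 0.787], [0.0, 0.0, 0.0, 1.0]]
side0.png [[-0.988, -0.072, 0.135, 0.383], [-0.153, 0.509, -0.847, 0.946], [-0.008, -0.858, -0.514, 0.639], [0.0, 0.0, 0.0, 1.0]]
wrist0.png [[1.0, 0.0, -0.0, 0.625], [-0.0, -0.967, -0.255, 0.068], [-0.0, 0.255, -0.967, 0.383], [0.0, 0.0, 0.0, 1.0]]
{'time': 0.15, 'joint_pos': array([-0.10259597,  0.43505282,  0.02497514,  1.57384042, -0.01158056,
        1.13400906, -0.0751263 ]), 'qvel': array([-7.69566008e-04, -1.48978851e-03, -2.19149484e-03, -2.80134508e-03,
       -1.48497148e-06,  1.71959645e-04, -4.29406776e-04]), 'effort': array([ 9.13879558e-04, -6.68263149e+01,  9.85680185e-01, -3.14695251e+01,
       -6.03506877e-02,  3.94195947e-02,  8.07748006e-05]), 'ee_pos': array([ 6.24593724e-01, -5.91241148e-05,  1.92650017e-01]), 'eef_rot': array([-3.65455740e-04,  7.07138894e-01,  7.07074426e-01, -4.53667625e-04]), 'wrist_force': array([-0.34685954,  0.23021777,  0.10860131]), 'wrist_torque': array([-0.00562461, -0.06086525,  0.00291015]), 'grip_force': 0.0, 'grip_width': 1.0006757637300283}
```

View pics/scene0b.png

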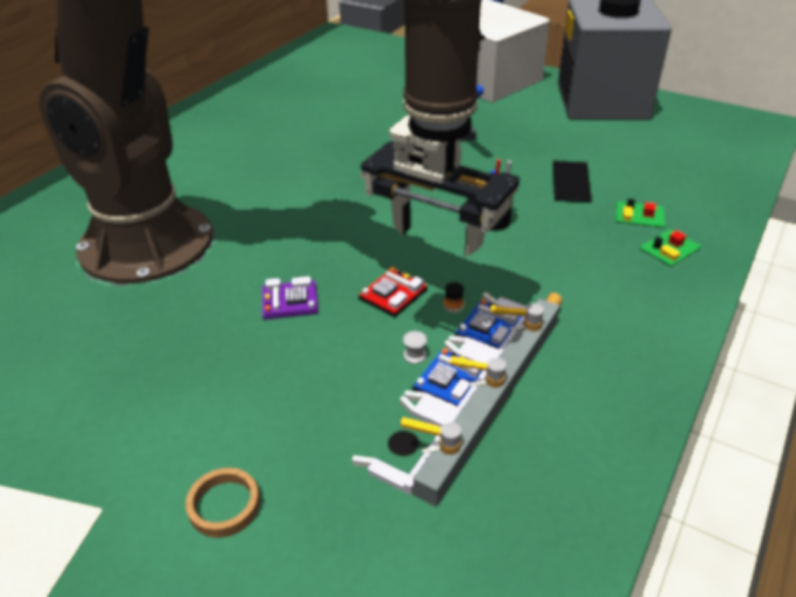

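View pics/side0b.png

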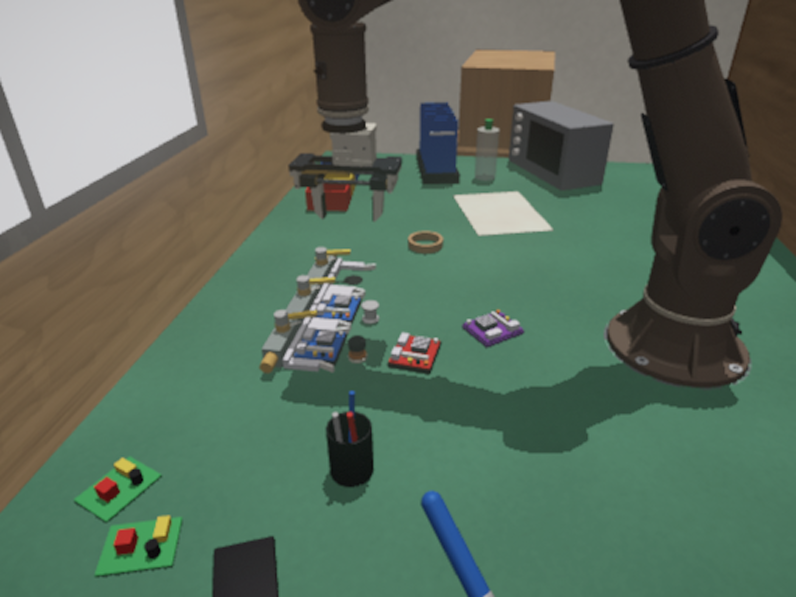

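```bash
python3 - <<'E'
from h import *
s=512/796
def P(f,l,z): print(f,z,px(f,np.array(l)*s,z).round(3).tolist())
P('scene0.png',[(535,313),(496,367),(451,432)],.074) # hubs
P('scene0.png',[(492,310),(452,361),(404,423)],.065)
P('scene0.png',[(396,268),(427,290),(394,312),(361,293)],.012)
P('scene0.png',[(403,443)],0)
P('scene0.png',[(414,335)],.036);P('scene0.png',[(455,287)],.042)
P('scene0.png',[(356,460)],.012)
P('side0.png',[(281,316),(303,281),(321,250)],.074)
P('side0.png',[(397,335),(441,340),(434,369),(388,367)],.012)
P('side0.png',[(425,240)],.011);P('side0.png',[(353,280)],0)
E
```

```text
scene0.png 0.074 [[0.743, 0.1, 0.074], [0.74, -0.031, 0.074], [0.739, -0.164, 0.074]]
scene0.png 0.065 [[0.68, 0.084, 0.065], [0.678, -0.044, 0.065], [0.676, -0.175, 0.065]]
scene0.png 0.012 [[0.461, 0.159, 0.012], [0.539, 0.133, 0.012], [0.519, 0.056, 0.012], [0.445, 0.07, 0.012]]
scene0.png 0 [[0.665, -0.16, 0.0]]
scene0.png 0.036 [[0.588, 0.003, 0.036]]
scene0.png 0.042 [[0.593, 0.131, 0.042]]
scene0.png 0.012 [[0.63, -0.224, 0.012]]
side0.png 0.074 [[0.732, 0.122, 0.074], [0.73, -0.009, 0.074], [0.732, -0.152, 0.074]]
side0.png 0.012 [[0.526, 0.065, 0.012], [0.44, 0.069, 0.012], [0.445, 0.158, 0.012], [0.526, 0.164, 0.012]]
side0.png 0.011 [[0.52, -0.367, 0.011]]
side0.png 0 [[0.663, -0.155, 0.0]]
```

```bash
python3 -m jog '[[1,0,-0.05,0.04,0],[1,0,-0.05,0.04,0],[1,0,-0.05,0.04,0],[1,0,-0.05,0.04,0],[1,0,0,0,0]]'; python3 - <<'E'
from h import *
snap('wrist','w1.png')
i=cv2.imread('pics/w1.png');cv2.imwrite('pics/w1b.png',cv2.resize(i,(796,597),interpolation=cv2.INTER_CUBIC))
E
```

```text
time: 0.65
ee_pos: [0.6255, -0.1646, 0.3227]
eef_rot: [0.004, 0.71, 0.704, 0.0]
wrist_force: [0.2, -0.4, 0.7]
grip_width: 1.003
grip_force: 0.0
```

View pics/w1b.png

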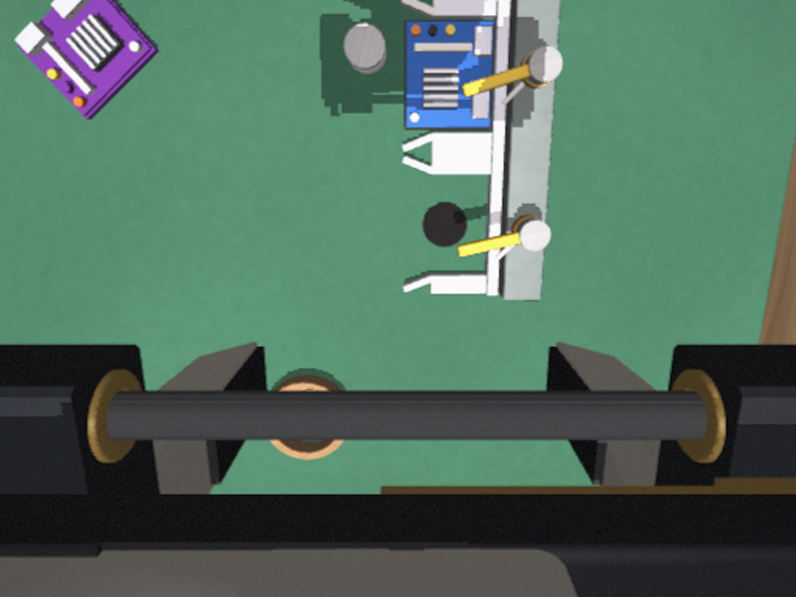

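```bash
python3 - <<'E'
from h import *
i=cv2.imread('pics/w1.png')[75:200,245:375];cv2.imwrite('pics/w1c.png',cv2.resize(i,None,fx=4.6,fy=4.6,interpolation=cv2.INTER_CUBIC))
E
```

```text
(no output)
```

View pics/w1c.png

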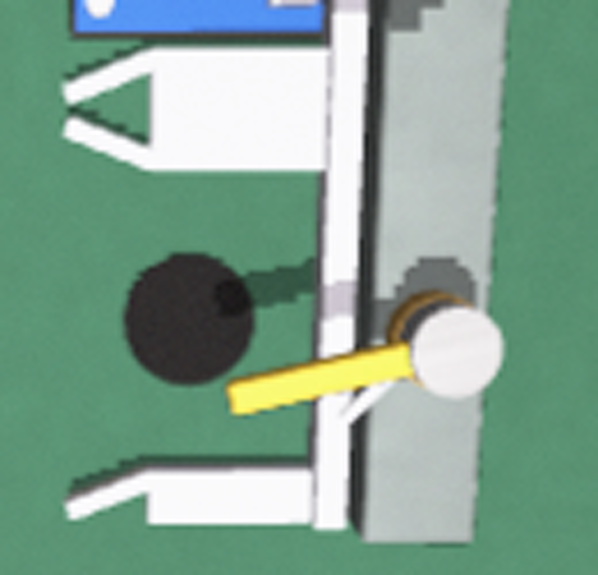

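```bash
cat > m1.py <<'E'
from h import *
def C(l): return np.array(l)/4.6+[245,75]
def P(n,l,z): print(n,(1000*px('w1.png',C(l),z)).round(1).tolist())
P('stop top edge',[(331,10),(325,170),(314,468),(313,526)],.020)
P('upper wall edge',[(152,171),(325,171)],.012)
P('lower wall edge',[(150,468),(312,468)],.012)
P('hub top',[(458,351)],.074)
P('lever top tip corners',[(228,384),(235,414)],.070)
P('lever top base',[(400,345),(408,375)],.070)
P('leadin tips',[(66,502),(66,135)],.012)
P('disc',[(189,319)],0)
P('manifold far corner',[(472,542),(363,542)],.040)
P('mark',[(345,418),(398,377)],.06)
E
python3 m1.py
```

```text
stop top edge [[707.6, -66.1, 20.0], [707.3, -113.5, 20.0], [706.9, -208.9, 20.0], [707.1, -228.7, 20.0]]
upper wall edge [[653.7, -113.6, 12.0], [708.6, -114.1, 12.0]]
lower wall edge [[653.4, -210.2, 12.0], [707.5, -210.8, 12.0]]
hub top [[738.2, -162.5, 74.0]]
lever top tip corners [[672.8, -172.1, 70.0], [675.0, -180.9, 70.0]]
lever top base [[722.3, -161.2, 70.0], [725.1, -170.0, 70.0]]
leadin tips [[625.3, -221.6, 12.0], [626.6, -102.3, 12.0]]
disc [[666.9, -162.2, 0.0]]
manifold far corner [[754.8, -229.1, 40.0], [720.0, -228.7, 40.0]]
mark [[709.1, -184.5, 60.0], [724.4, -172.2, 60.0]]
```

```bash
python3 - <<'E'
from h import *
s=512/796
print('purple',(1000*px('w1.png',np.array([(157,47),(90,118),(15,40)])*s,.010)).round(0).tolist())
print('spool',(1000*px('w1.png',np.array([(364,46)])*s,.036)).round(0).tolist())
print('purple scene',(1000*px('scene0.png',np.array([(262,318),(319,312),(315,282),(263,285)])*s,.010)).round(0).tolist())
print('tape',(1000*px('w1.png',np.array([(308,418)])*s,.022)).round(0).tolist())
E
python3 -m jog '[[1,-0.04,0.05,0,0],[1,-0.04,0.05,0,0],[1,-0.04,0.05,0,0],[1,0,0.05,0,0],[1,0,0,0,0]]'; python3 - <<'E'
from h import *
snap('wrist','w2.png')
i=cv2.imread('pics/w2.png');cv2.imwrite('pics/w2b.png',cv2.resize(i,(796,597),interpolation=cv2.INTER_CUBIC))
E
```

```text
purple [[410.0, -2.0, 10.0], [341.0, -60.0, 10.0], [286.0, 5.0, 10.0]]
spool [[595.0, -7.0, 36.0]]
purple scene [[337.0, -62.0, 10.0], [410.0, -4.0, 10.0], [358.0, 57.0, 10.0], [284.0, 6.0, 10.0]]
tape [[525.0, -359.0, 22.0]]
time: 1.2
ee_pos: [0.5294, 0.0205, 0.3175]
eef_rot: [-0.002, 0.703, 0.711, 0.001]
wrist_force: [0.4, -0.4, -0.7]
grip_width: 1.0
grip_force: 0.0
```

View pics/w2b.png

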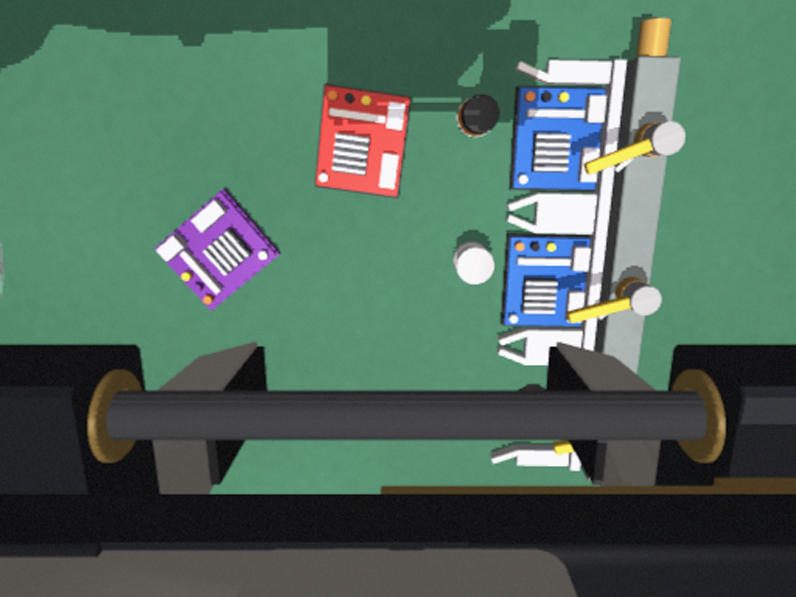

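```bash
python3 - <<'E'
from h import *
s=512/796
q=1000*px('w2.png',np.array([(323,85),(411,96),(399,197),(316,186)])*s,.012)[:,:2]
print(q.round(0).tolist(),q.mean(0)); print([np.linalg.norm(q[k]-q[k-1]).round(1) for k in range(4)])
for a,b in((0,1),(3,2),(3,0),(2,1)): d=q[b]-q[a];print(np.degrees(np.arctan2(d[1],d[0])))
b=1000*px('w2.png',np.array([(505,236),(502,326),(514,86),(510,189),(471,265)])*s,.012);print(b.round(1).tolist())
print(1000*px('w2.png',np.array([(474,263)])*s,.036),1000*px('w2.png',np.array([(478,113)])*s,.042))
print(robot.observe()['ee_pos'],robot.observe()['eef_rot'])
E
```

```text
[[455.0, 152.0], [533.0, 143.0], [523.0, 54.0], [446.0, 63.0]] [489.11484534 102.99636162]
[np.float64(88.9), np.float64(79.0), np.float64(89.9), np.float64(78.2)]
-5.9998463933441615
-6.737940140792099
84.19932346709109
83.64014216608564
[[624.9, 18.5, 12.0], [627.4, -71.9, 12.0], [624.9, 152.8, 12.0], [627.0, 62.6, 12.0], [593.7, -10.2, 12.0]]
[[593.23042543  -3.51337045  36.        ]] [[589.97833157 127.09729621  42.        ]]
[0.530118   0.01638982 0.31741581] [-1.07177003e-03  7.04019165e-01  7.10180146e-01  1.63153996e-04]
```

```bash
python3 -m jog '[[1,-0.022,0.045,-0.04,-6.2],[1,-0.02,0.045,-0.05,0],[1,0,0,-0.05,0],[1,0,0,-0.05,0],[1,0,0,0,0]]'; python3 -m jog '[[1,0,0,-0.04,0],[1,0,0,-0.02,0],[1,0,0,0,0],[1,0,0,0,0]]'; python3 - <<'E'
from h import *
s=robot.observe();q=s['eef_rot'];print(s['ee_pos'],R.from_quat([q[1],q[2],q[3],q[0]]).as_matrix()[:,1])
E
```

```text
time: 1.75
ee_pos: [0.4948, 0.0768, 0.1455]
eef_rot: [-0.003, 0.744, 0.668, -0.005]
wrist_force: [-0.9, -0.4, 0.5]
grip_width: 1.0
grip_force: 0.0
time: 2.15
ee_pos: [0.5011, 0.0781, 0.0931]
eef_rot: [0.0, 0.745, 0.668, 0.001]
wrist_force: [0.6, 1.1, -0.7]
grip_width: 1.003
grip_force: 0.0
[0.50105889 0.07808237 0.09305284] [ 0.99408853 -0.10856534  0.00124585]
```

```bash
python3 -m jog '[[1,-0.007,0.015,-0.02,0],[1,-0.006,0.013,-0.02,0],[1,0,0,0,0],[1,0,0,0,0]]'; python3 - <<'E'
from h import *
s=robot.observe();print(s['ee_pos'])
a=snap('scene','s3.png');b=snap('side','d3.png')
def crop(n,p):
    u,v=proj(n,[p])[0];u=int(u);v=int(v);return cv2.resize(cv2.imread('pics/'+n)[v-60:v+50,u-50:u+50],(400,440),interpolation=cv2.INTER_CUBIC)
cv2.imwrite('pics/h3.png',np.hstack([crop('s3.png',[.488,.106,.03]),crop('d3.png',[.488,.106,.03])]))
E
```

```text
time: 2.55
ee_pos: [0.4881, 0.1061, 0.0531]
eef_rot: [0.001, 0.744, 0.668, 0.001]
wrist_force: [0.1, -0.1, 0.2]
grip_width: 1.003
grip_force: 0.0
[0.48813823 0.10608264 0.05305722]
```

View pics/h3.png

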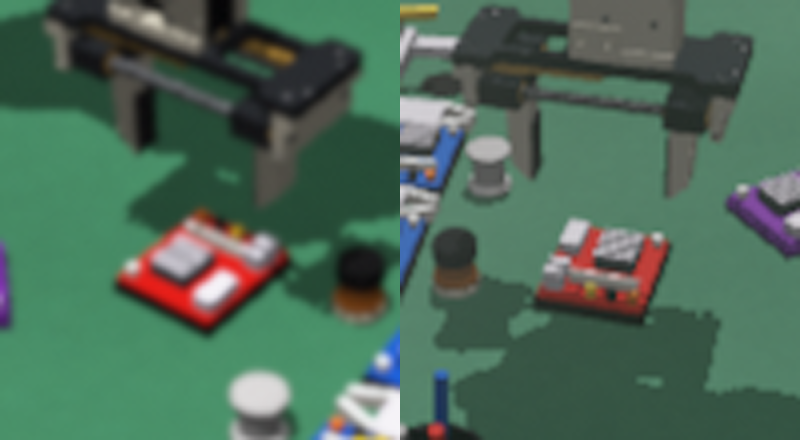

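```bash
python3 -m jog '[[1,0,0,-0.02,0],[1,0,0,-0.02,0],[1,0,0,-0.009,0],[1,0,0,0,0],[1,0,0,0,0]]';python3 -m jog '[[0.8,0,0,0,0],[0.8,0,0,0,0],[0.8,0,0,0,0],[0.8,0,0,0,0]]' 8
```

```text
time: 3.15
ee_pos: [0.4876, 0.1059, 0.0031]
eef_rot: [0.0, 0.745, 0.668, 0.0]
wrist_force: [0.0, 0.3, 0.1]
grip_width: 1.001
grip_force: 0.0
time: 3.55
ee_pos: [0.4871, 0.1062, 0.0026]
eef_rot: [0.0, 0.744, 0.668, 0.0]
wrist_force: [-0.8, 0.6, 0.1]
grip_width: 0.801
grip_force: 0.0
```

```bash
python3 - <<'E'
from h import *
a=snap('scene','s4.png');b=snap('side','d4.png')
def crop(n,p):
    u,v=proj(n,[p])[0];u=int(u);v=int(v);return cv2.resize(cv2.imread('pics/'+n)[v-60:v+50,u-50:u+50],(400,440),interpolation=cv2.INTER_CUBIC)
cv2.imwrite('pics/h4.png',np.hstack([crop('s4.png',[.488,.106,.03]),crop('d4.png',[.488,.106,.03])]))
print(robot.observe()['grip_force'],robot.observe()['grip_width'])
E
```

```text
0.0 0.7973016025360159
```

View pics/h4.png

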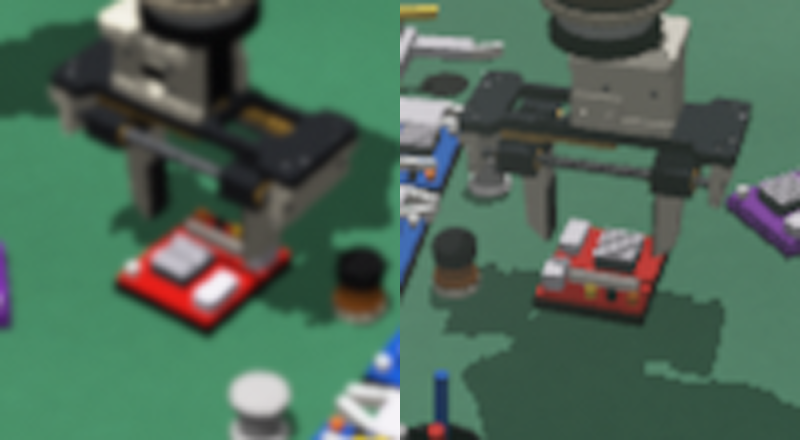

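```bash
python3 - <<'E'
from h import *
s=robot.observe();q=s['eef_rot'];M=R.from_quat([q[1],q[2],q[3],q[0]]).as_matrix();p=s['ee_pos'];print(p,M.round(3).tolist(),s['wrist_force'])
for n in('s4.png','d4.png'):
    u,v=proj(n,[[.488,.106,.03]])[0].astype(int)
    for P in (p,p+M[:,1]*.037,p-M[:,1]*.037,[.488,.106,.012]): print(n,((proj(n,[P])[0]-[u-50,v-60])*4).round(0))
E
```

```text
[0.48693676 0.10614338 0.00247746] [[0.108, 0.994, 0.0], [0.994, -0.108, 0.0], [0.0, 0.0, -1.0]] [-1.30894812 -1.17144403 -0.11206829]
s4.png [203. 275.]
s4.png [248. 296.]
s4.png [160. 254.]
s4.png [204. 264.]
d4.png [201. 274.]
d4.png [152. 266.]
d4.png [251. 282.]
d4.png [200. 263.]
```

```bash
python3 -m jog '[[1,0,0,0,0],[1,0,0,0,0],[1,0,0,-0.005,0],[1,0,0,-0.005,0],[1,0,0,0,0]]' 8; python3 - <<'E'
from h import *
s=robot.observe();print(s['ee_pos'],s['wrist_force'])
z=np.load('pics/scene0.png.npz')
for n in('scene0.png','side0.png'):
  for h in(.193,.217): print(n,h,(proj(n,[[.625+.0555,0,h],[.625-.0555,0,h]])*796/512).round(0).tolist())
E
```

```text
time: 4.15
ee_pos: [0.4863, 0.1059, -0.0085]
eef_rot: [-0.0, 0.744, 0.668, -0.001]
wrist_force: [0.1, 0.6, -0.2]
grip_width: 0.997
grip_force: 0.0
[ 0.48628836  0.10591404 -0.00851217] [ 0.05878241  0.55219    -0.22572061]
scene0.png 0.193 [[472.0, 274.0], [401.0, 250.0]]
scene0.png 0.217 [[473.0, 260.0], [401.0, 236.0]]
side0.png 0.193 [[321.0, 231.0], [378.0, 234.0]]
side0.png 0.217 [[320.0, 219.0], [378.0, 222.0]]
```

```bash
python3 -m jog '[[1,0,0,-0.005,0],[1,0,0,-0.003,0],[1,0,0,0,0],[1,0,0,0,0]]' 8;  python3 -m jog '[[1,0,0,-0.003,0],[1,0,0,0,0]]';python3 -m jog '[[1,0,0,-0.003,0],[1,0,0,0,0]]'
```

```text
time: 4.55
ee_pos: [0.4868, 0.1061, -0.0158]
eef_rot: [-0.0, 0.744, 0.668, -0.0]
wrist_force: [0.5, -0.8, 0.5]
grip_width: 0.999
grip_force: 0.0
time: 4.75
ee_pos: [0.4868, 0.106, -0.0189]
eef_rot: [-0.0, 0.744, 0.668, -0.0]
wrist_force: [0.1, -0.5, -0.1]
grip_width: 1.003
grip_force: 0.0
time: 4.95
ee_pos: [0.4867, 0.106, -0.0219]
eef_rot: [-0.0, 0.744, 0.668, -0.0]
wrist_force: [-0.1, 0.2, 0.7]
grip_width: 1.005
grip_force: 0.0
```

Now test with a close, then find the mat.

```bash
python3 -m jog '[[1,0,0,-0.002,0],[1,0,0,0,0]]';python3 -m jog '[[0.82,0,0,0,0],[0.82,0,0,0,0],[0.82,0,0,0,0]]' 6
```

```text
time: 5.15
ee_pos: [0.4868, 0.1061, -0.0238]
eef_rot: [-0.0, 0.744, 0.668, -0.0]
wrist_force: [0.5, -0.8, 0.6]
grip_width: 0.998
grip_force: 0.0
time: 5.45
ee_pos: [0.487, 0.1061, -0.0236]
eef_rot: [0.0, 0.744, 0.668, 0.0]
wrist_force: [0.4, -1.1, -1.0]
grip_width: 0.87
grip_force: 6.0
```

```bash
python3 -m jog '[[0.82,0.002,-0.015,0,2],[0.82,0.003,-0.025,0,2],[0.82,0.003,-0.025,0,2],[0.82,0,-0.025,0,0.3],[0.82,0,-0.025,0,0]]' 8;python3 -m jog '[[0.82,0,-0.03,0,0],[0.82,0,-0.03,0,0],[0.82,0,-0.03,0,0],[0.82,0,-0.03,0,0],[0.82,0,0,0,0]]';python3 - <<'E'
from h import *
s=robot.observe();q=s['eef_rot'];print(s['ee_pos'],R.from_quat([q[1],q[2],q[3],q[0]]).as_matrix()[:,1])
E
```

```text
time: 5.95
ee_pos: [0.495, -0.0095, -0.0236]
eef_rot: [-0.0, 0.706, 0.708, 0.0]
wrist_force: [0.9, 1.0, -0.4]
grip_width: 0.868
grip_force: 8.0
time: 6.45
ee_pos: [0.4944, -0.1344, -0.0236]
eef_rot: [0.001, 0.709, 0.705, -0.001]
wrist_force: [-0.5, -2.6, 1.0]
grip_width: 0.864
grip_force: 8.0
[ 0.49437865 -0.13439506 -0.02362188] [ 9.99988854e-01 -4.72146146e-03 -9.93247476e-06]
```

```bash
python3 -m jog '[[0.82,0.001,-0.014,0,0.3],[0.82,0,-0.014,0,0],[0.82,0,0,0,0]]';python3 -m jog '[[1,0,0,0,0],[1,0,0,0,0],[1,0,0,0,0],[1,0,0,0.03,0],[1,0,0,0.04,0]]'; python3 -m jog '[[1,-0.03,0.02,0.04,0],[1,-0.03,0.02,0.04,0],[1,-0.03,0.02,0.04,0],[1,0,0,0,0],[1,0,0,0,0]]'; python3 - <<'E'
from h import *
snap('wrist','w5.png');snap('scene','s5.png');snap('side','d5.png')
def crop(n,p):
    u,v=proj(n,[p])[0].astype(int);print(n,u,v);u=min(max(u,62),450);v=min(max(v,57),327);return cv2.resize(cv2.imread('pics/'+n)[v-57:v+57,u-62:u+62],(400,368),interpolation=cv2.INTER_CUBIC)
w=cv2.resize(cv2.imread('pics/w5.png')[:230],(512,230))
cv2.imwrite('pics/h5.png',np.hstack([crop('s5.png',[.54,-.162,.0]),crop('d5.png',[.54,-.162,0])]))
cv2.imwrite('pics/w5b.png',cv2.resize(w,(796,358),interpolation=cv2.INTER_CUBIC))
a=cv2.imread('pics/h5.png');b=cv2.resize(cv2.imread('pics/w5b.png'),(800,230*800//512));b=b[:232] if 0 else cv2.resize(b,(512,230));c=np.zeros((598,800,3),np.uint8);c[:368]=a;c[368:598,:512]=b
cv2.imwrite('pics/all5.png',c)
E
```

```text
time: 6.75
ee_pos: [0.4959, -0.1594, -0.0236]
eef_rot: [0.001, 0.705, 0.709, -0.0]
wrist_force: [-0.7, -2.5, 0.7]
grip_width: 0.87
grip_force: 8.0
time: 7.25
ee_pos: [0.4942, -0.1558, 0.0456]
eef_rot: [-0.002, 0.704, 0.71, -0.001]
wrist_force: [1.0, 0.1, -0.6]
grip_width: 1.001
grip_force: 0.0
time: 7.75
ee_pos: [0.4128, -0.1008, 0.1588]
eef_rot: [0.001, 0.704, 0.71, 0.001]
wrist_force: [0.5, -0.6, 0.3]
grip_width: 1.0
grip_force: 0.0
s5.png 211 263
d5.png 261 181
```

View pics/all5.png

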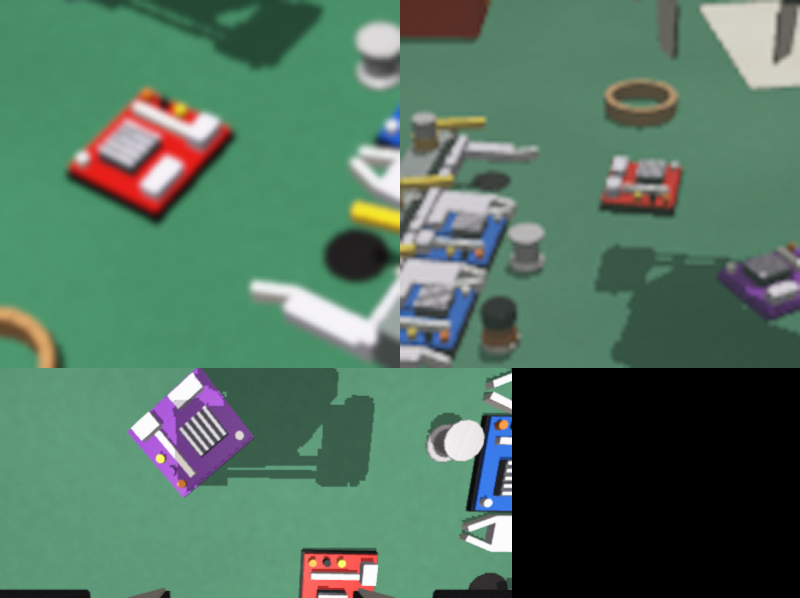

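```bash
python3 - <<'E'
from h import *
print((1000*px('w5.png',[(302,182),(378,182)],.012)).round(1).tolist())
def q(u0,v0,l):
    return np.array(l)*[124/400,114/368]+[u0-62,v0-57]
for n,u,v,l in(('s5.png',211,263,[(147,88),(233,128),(158,212),(68,170)]),('d5.png',261,181,[(206,203),(277,206),(281,163),(212,157)])):
    p=1000*px(n,q(u,v,l),.012)[:,:2];print(n,p.round(0).tolist(),p.mean(0))
    print([np.degrees(np.arctan2(*(p[j]-p[i])[::-1])).round(1) for i,j in((0,1),(3,2),(1,2),(0,3))])
s=robot.observe();print(s['ee_pos'],s['eef_rot'])
E
```

```text
[[456.6, -113.1, 12.0], [535.5, -112.5, 12.0]]
s5.png [[458.0, -113.0], [536.0, -115.0], [536.0, -204.0], [459.0, -205.0]] [ 497.14571465 -159.3681704 ]
[np.float64(-1.1), np.float64(0.9), np.float64(-90.3), np.float64(-89.9)]
d5.png [[526.0, -106.0], [452.0, -110.0], [455.0, -204.0], [533.0, -208.0]] [ 491.70536413 -156.98663027]
[np.float64(-176.7), np.float64(177.6), np.float64(-87.8), np.float64(-86.0)]
[ 0.41227107 -0.10140392  0.15676411] [-6.45668654e-04  7.04737935e-01  7.09467281e-01 -4.50357312e-04]
```

```bash
python3 -m jog '[[0.43,0.004,-0.02,-0.01,8],[0.43,0.004,-0.02,-0.01,8],[0.43,0.004,-0.02,-0.01,8],[0.43,0,0,-0.01,8],[0.43,0,0,-0.01,8]]'; python3 -m jog '[[0.43,0,0,0,8],[0.43,0,0,0,8],[0.43,0,0,0,8],[0.43,0,0,0,8],[0.43,0,0,0,8]]';python3 -m jog '[[0.43,0,0,0,8],[0.43,0,0,0,0]]'; python3 - <<'E'
from h import *
s=robot.observe();q=s['eef_rot'];print(s['ee_pos'],R.from_quat([q[1],q[2],q[3],q[0]]).as_matrix()[:,1],s['joint_pos'])
E
```

```text
time: 8.4
ee_pos: [0.424, -0.1621, 0.1057]
eef_rot: [-0.001, 0.418, 0.909, -0.0]
wrist_force: [-0.2, 0.1, 0.5]
grip_width: 0.611
grip_force: 0.0
time: 8.9
ee_pos: [0.424, -0.1613, 0.1062]
eef_rot: [-0.001, 0.081, 0.997, 0.001]
wrist_force: [-1.0, -0.4, -0.7]
grip_width: 0.434
grip_force: 0.0
time: 9.1
ee_pos: [0.424, -0.1613, 0.1064]
eef_rot: [-0.001, 0.013, 1.0, 0.001]
wrist_force: [-0.6, -0.9, 0.3]
grip_width: 0.432
grip_force: 0.0
[ 0.42401795 -0.16134326  0.10635016] [0.02648521 0.99964781 0.0016701 ] [ 0.59085283  0.30056152 -0.41890892  2.05469872  0.16366034  0.82013773
  1.62056967]
```

```bash
python3 -m jog '[[0.43,0,0,-0.04,1.5],[0.43,0,0,-0.04,0],[0.43,0,0,-0.03,0],[0.43,0,0,-0.01,0],[0.43,0,0,0,0]]'; python3 - <<'E'
from h import *
s=robot.observe();q=s['eef_rot'];print(s['ee_pos'],R.from_quat([q[1],q[2],q[3],q[0]]).as_matrix()[:,1])
E
```

```text
time: 9.6
ee_pos: [0.4233, -0.1608, -0.0136]
eef_rot: [-0.002, 0.002, 1.0, 0.001]
wrist_force: [0.9, 0.4, -0.6]
grip_width: 0.432
grip_force: 0.0
[ 0.42326783 -0.16079258 -0.01364781] [0.00395294 0.99999137 0.00127816]
```

```bash
python3 -m jog '[[0.43,0.005,0,-0.009,0],[0.43,0.012,0,0,0],[0.43,0.018,0,0,0],[0.43,0.02,0,0,0],[0.43,0.02,0,0,0]]';python3 -m jog '[[0.43,0.02,0,0,0],[0.43,0.02,0,0,0],[0.43,0.02,0,0,0],[0.43,0.015,0,0,0],[0.43,0,0,0,0]]'; python3 - <<'E'
from h import *
snap('wrist','w6.png');snap('scene','s6.png')
w=cv2.imread('pics/w6.png');u,v=proj('s6.png',[[.62,-.162,0]])[0].astype(int);print(u,v)
c=cv2.resize(cv2.imread('pics/s6.png')[v-57:v+57,u-50:u+50],(400,456),interpolation=cv2.INTER_CUBIC)
o=np.zeros((456,800,3),np.uint8);o[:,:400]=c;o[:300,400:]=cv2.resize(w,(400,300));cv2.imwrite('pics/all6.png',o)
s=robot.observe();q=s['eef_rot'];print(s['ee_pos'],R.from_quat([q[1],q[2],q[3],q[0]]).as_matrix()[:,1])
E
```

```text
time: 10.1
ee_pos: [0.5013, -0.1614, -0.0202]
eef_rot: [0.001, 0.001, 1.0, -0.0]
wrist_force: [-0.7, 0.5, -0.7]
grip_width: 0.433
grip_force: 0.5
time: 10.6
ee_pos: [0.5759, -0.1596, -0.0205]
eef_rot: [-0.0, 0.001, 1.0, 0.001]
wrist_force: [-2.3, 2.2, 0.3]
grip_width: 0.43
grip_force: 1.2
241 277
[ 0.57558256 -0.16073997 -0.02046184] [1.66859168e-03 9.99998577e-01 2.48709674e-04]
```

View pics/all6.png

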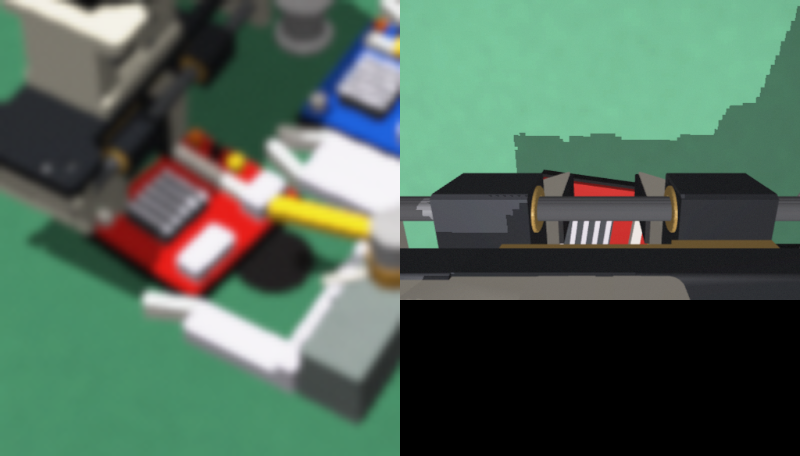

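```bash
python3 - <<'E'
from h import *
f=lambda l:np.array(l)/4+[241-50,277-57]
print((1000*px('s6.png',f([(192,293),(95,232),(300,195)]),.012)).round(0).tolist())
s=robot.observe();p=s['ee_pos']
# project possible trailing edges into wrist (all6 scale)
sc=400/512
for x in(.555,.566,.575,.585): print(x,(proj('w6.png',[[x,-.181,.012],[x,-.141,.012]])*sc+[400,0]).round(0).tolist())
for h in(.0,.005,.01): print('tip faces',h,(proj('w6.png',[[p[0]-.0095,-.141,h],[p[0]+.0095,-.141,h],[p[0]-.0095,-.181,h]])*sc+[400,0]).round(0).tolist())
w=cv2.imread('pics/w6.png')[205:330,120:380]
cv2.imwrite('pics/w6c.png',cv2.resize(w,(780,375),interpolation=cv2.INTER_CUBIC))
E
```

```text
[[644.0, -208.0, 12.0], [577.0, -200.0, 12.0], [660.0, -123.0, 12.0]]
0.555 [[570.0, 156.0], [633.0, 156.0]]
0.566 [[570.0, 172.0], [633.0, 172.0]]
0.575 [[571.0, 185.0], [632.0, 185.0]]
0.585 [[571.0, 199.0], [632.0, 199.0]]
tip faces 0.0 [[631.0, 166.0], [630.0, 192.0], [572.0, 166.0]]
tip faces 0.005 [[632.0, 169.0], [631.0, 195.0], [572.0, 169.0]]
tip faces 0.01 [[632.0, 171.0], [632.0, 198.0], [571.0, 171.0]]
```

View pics/w6c.png

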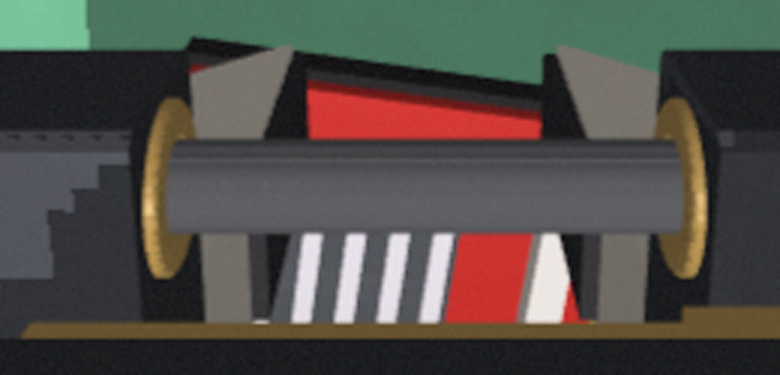

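```bash
python3 -m jog '[[0.43,-0.003,0,0.01,0],[0.43,0,0,0.02,0],[0.55,-0.02,0,0,0],[0.55,-0.02,0,0,0],[0.55,0,0,0,0]]';python3 -m jog '[[0.55,0,-0.001,-0.02,0],[0.55,0,0,-0.015,0],[0.55,0,0,-0.003,0],[0.55,0,0,0,0],[0.55,0,0,0,0]]'; python3 - <<'E'
from h import *
s=robot.observe();q=s['eef_rot'];print(s['ee_pos'],R.from_quat([q[1],q[2],q[3],q[0]]).as_matrix()[:,1],s['wrist_force'])
E
```

```text
time: 11.2
ee_pos: [0.5291, -0.1623, 0.01]
eef_rot: [-0.0, 0.002, 1.0, -0.001]
wrist_force: [0.1, -0.3, 0.8]
grip_width: 0.542
grip_force: 0.0
time: 11.7
ee_pos: [0.5322, -0.1624, -0.0283]
eef_rot: [0.001, 0.001, 1.0, -0.0]
wrist_force: [0.3, 0.1, -0.4]
grip_width: 0.546
grip_force: 0.0
[ 0.53221098 -0.16237082 -0.02831412] [ 1.96359182e-03  9.99998040e-01 -2.51748212e-04] [ 0.28225596  0.09072538 -0.35549853]
```

```bash
python3 -m jog '[[0.55,0.01,0,0,0],[0.55,0.01,0,0,0],[0.55,0.01,0,0,0],[0.55,0.01,0,0,0],[0.55,0,0,0,0]]'; python3 - <<'E'
from h import *
snap('wrist','w7.png');snap('scene','s7.png')
w=cv2.imread('pics/w7.png')[205:330,120:380];u,v=proj('s7.png',[[.64,-.162,0]])[0].astype(int);print(u,v)
c=cv2.resize(cv2.imread('pics/s7.png')[v-50:v+50,u-50:u+50],(400,400),interpolation=cv2.INTER_CUBIC)
o=np.zeros((400,790,3),np.uint8);o[:,:400]=c;o[:187,400:]=cv2.resize(w,(390,187));cv2.imwrite('pics/all7.png',o)
E
```

```text
time: 12.2
ee_pos: [0.5733, -0.162, -0.0292]
eef_rot: [0.001, 0.001, 1.0, 0.0]
wrist_force: [0.2, 1.1, 0.4]
grip_width: 0.547
grip_force: 0.0
248 280
```

View pics/all7.png

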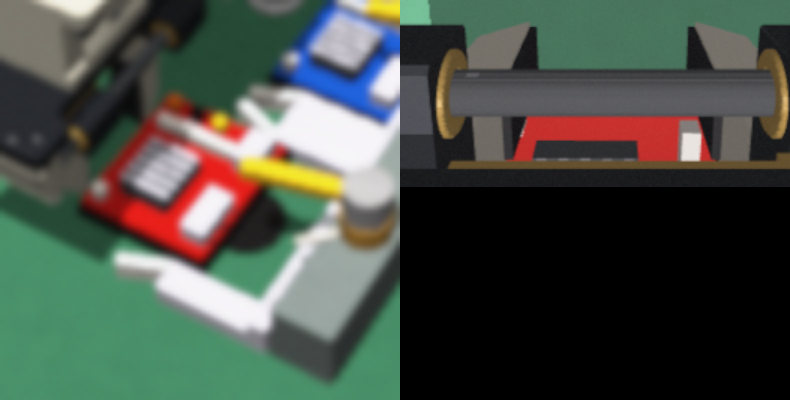

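I have now viewed 11 pictures, one over the limit of 10, so from here I measure only numerically.

```bash
python3 -m jog '[[0.55,0.008,0,0,0],[0.55,0.008,0,0,0],[0.55,0.008,0,0,0],[0.55,0.006,0,0,0],[0.55,0,0,0,0]]'; python3 -m jog '[[0.55,0.004,0,0,0],[0.55,0.004,0,0,0],[0.55,0,0,0,0]]'; python3 -m jog '[[0.55,0.003,0,0,0],[0.55,0,0,0,0]]'
```

```text
time: 12.8
ee_pos: [0.6028, -0.1619, -0.0291]
eef_rot: [0.001, 0.001, 1.0, 0.0]
wrist_force: [1.0, 0.1, -0.2]
grip_width: 0.55
grip_force: 0.0
time: 13.1
ee_pos: [0.6101, -0.162, -0.0291]
eef_rot: [0.0, 0.001, 1.0, 0.0]
wrist_force: [-0.0, 0.4, 0.3]
grip_width: 0.55
grip_force: 0.0
time: 13.3
ee_pos: [0.6127, -0.1621, -0.0292]
eef_rot: [0.0, 0.001, 1.0, 0.0]
wrist_force: [-0.1, 0.0, -0.1]
grip_width: 0.553
grip_force: 0.2
```

```bash
python3 -m jog '[[0.55,0.003,0,0,0],[0.55,0,0,0,0]]'; python3 -m jog '[[0.55,0.002,0,0,0],[0.55,0,0,0,0]]'; python3 -m jog '[[0.55,0.002,0,0,0],[0.55,0,0,0,0]]'
```

```text
time: 13.5
ee_pos: [0.6155, -0.1621, -0.0293]
eef_rot: [0.0, 0.001, 1.0, 0.0]
wrist_force: [-1.4, 0.5, -0.1]
grip_width: 0.555
grip_force: 0.6
time: 13.7
ee_pos: [0.6155, -0.1622, -0.0295]
eef_rot: [-0.002, 0.001, 1.0, 0.0]
wrist_force: [-7.0, 0.8, 4.5]
grip_width: 0.547
grip_force: 3.5
time: 13.9
ee_pos: [0.6155, -0.1622, -0.0298]
eef_rot: [-0.003, 0.001, 1.0, -0.0]
wrist_force: [-12.8, 1.1, 8.3]
grip_width: 0.552
grip_force: 6.4
```

```bash
python3 - <<'E'
from h import *
snap('scene','s8.png')
def red(n,x0,x1):
    i=cv2.imread('pics/'+n);h=cv2.cvtColor(i,cv2.COLOR_BGR2HSV)
    m=(((h[...,0]<6)|(h[...,0]>174))&(h[...,1]>150)&(h[...,2]>70)).astype(np.uint8)
    k,l,st,c=cv2.connectedComponentsWithStats(m)
    for j in range(1,k):
        if st[j,4]>60:
            v,u=np.nonzero(l==j);p=px(n,np.c_[u,v],.012)*1000
            print(n,st[j],'x',np.percentile(p[:,0],[1,99]).round(0),'y',np.percentile(p[:,1],[1,99]).round(0))
red('s7.png',0,1);red('s8.png',0,1)
E
```

```text
s7.png [219 260  44  36 456] x [587. 664.] y [-204. -138.]
s8.png [235 267  43  36 403] x [628. 698.] y [-204. -138.]
```

```bash
python3 -m jog '[[0.55,-0.01,0,0,0],[0.55,-0.02,0,0,0],[0.55,-0.02,0,0.03,0],[0.55,0,0,0.04,0],[0.35,0,0,0.04,0]]'; python3 -m jog '[[0.35,0,0,0.03,4],[0.35,0.03,-0.005,0,4.3],[0.35,0.03,-0.006,0,4],[0.35,0,0,0,0],[0.35,0,0,0,0]]'; python3 - <<'E'
from h import *
s=robot.observe();q=s['eef_rot'];print(s['ee_pos'],R.from_quat([q[1],q[2],q[3],q[0]]).as_matrix()[:,1])
def seg(n,lo,hi,z,mn=25):
    h=cv2.cvtColor(cv2.imread('pics/'+n),cv2.COLOR_BGR2HSV);m=cv2.inRange(h,lo,hi)
    k,l,st,c=cv2.connectedComponentsWithStats(m)
    for j in range(1,k):
        if st[j,4]>mn:
            v,u=np.nonzero(l==j);p=px(n,np.c_[u,v],z)[:,:2]*1000
            (cx,cy),_,_=cv2.minAreaRect(p.astype(np.float32));vx,vy,_,_=cv2.fitLine(p.astype(np.float32),2,0,.01,.01).ravel()
            print(n,st[j],p.mean(0).round(1),'x',np.percentile(p[:,0],[0,100]).round(0),'y',np.percentile(p[:,1],[0,100]).round(0),'ang',np.degrees(np.arctan(vy/vx)).round(1))
snap('wrist','w9.png');snap('scene','s9.png');snap('side','d9.png')
for n in('w1.png','w9.png','s9.png','scene0.png'): seg(n,(22,150,120),(34,255,255),.070)
for n in('w9.png',): seg(n,(0,150,70),(6,255,255),.012,150);seg(n,(105,150,60),(125,255,255),.012,150)
E
```

```text
time: 14.45
ee_pos: [0.5687, -0.1623, 0.0819]
eef_rot: [0.0, 0.001, 1.0, 0.0]
wrist_force: [1.1, 0.1, 0.0]
grip_width: 0.501
grip_force: 0.0
time: 14.95
ee_pos: [0.6295, -0.173, 0.1104]
eef_rot: [0.0, -0.106, 0.994, 0.0]
wrist_force: [0.3, 0.4, 0.2]
grip_width: 0.344
grip_force: 0.0
[ 0.62947041 -0.17303906  0.11040183] [-2.10441611e-01  9.77606342e-01  4.11459824e-04]
w1.png [298  41  43  21 287] [703.9 -37.8] x [675. 726.] y [-50. -27.] ang 16.3
w1.png [31 45  6  5 27] [351.  -30.9] x [348. 354.] y [-33. -29.] ang 5.6
w1.png [295 149  39  16  79] [ 697.  -166.9] x [673. 724.] y [-180. -160.] ang 14.2
w9.png [240 248  10   3  28] [ 670.8 -176.6] x [669. 672.] y [-180. -173.] ang -76.3
w9.png [239 283  13  30  98] [ 712.3 -166.3] x [698. 724.] y [-173. -161.] ang 2.4
s9.png [401 132   6   9  44] [777.7 441.9] x [768. 787.] y [422. 462.] ang -77.1
s9.png [425 158  12   9  66] [874.1 359.5] x [859. 888.] y [343. 374.] ang -42.5
s9.png [316 197  23   5  65] [701.1  89.6] x [677. 728.] y [ 78. 101.] ang 20.4
s9.png [290 230  23   7  93] [701.1 -38.8] x [677. 725.] y [-49. -28.] ang 14.7
s9.png [259 269  24  10 111] [ 699.2 -171. ] x [674. 724.] y [-179. -163.] ang 8.7
scene0.png [401 132   6   9  44] [777.7 441.9] x [768. 787.] y [422. 462.] ang -77.1
scene0.png [425 158  12   9  66] [874.1 359.5] x [859. 888.] y [343. 374.] ang -42.5
scene0.png [316 196  22   6  67] [699.4  89.8] x [676. 726.] y [ 76. 102.] ang 19.4
scene0.png [290 229  23   8  94] [698.1 -40.2] x [676. 725.] y [-51. -31.] ang 13.2
scene0.png [258 269  25  10 141] [ 697.4 -172. ] x [672. 724.] y [-183. -161.] ang 11.8
w9.png [ 219  172  106   80 3348] [ 654.3 -162.7] x [628. 697.] y [-203. -115.] ang -78.0
w9.png [ 366  202   98   39 1069] [635.  -32.7] x [628. 648.] y [-72.  17.] ang -87.9
w9.png [501 231  11  21 159] [640.4  64.1] x [629. 649.] y [60. 71.] ang 13.3
w9.png [479 283  33  22 363] [690.   70.5] x [679. 705.] y [60. 88.] ang -48.3
```

```bash
python3 -m jog '[[0.35,0.03,0,0,0],[0.35,0.03,0,0,0],[0.35,0,0,-0.03,0],[0.35,0,0,-0.02,0],[0.35,0,0,0,0]]'; python3 -m jog '[[0.35,0,0,-0.02,0],[0.35,0,0,-0.015,0],[0.35,0,0,-0.006,0],[0.35,0,0,0,0]]'
```

```text
time: 15.6
ee_pos: [0.6864, -0.1728, 0.0575]
eef_rot: [-0.003, -0.106, 0.994, 0.001]
wrist_force: [-1.1, -0.3, -0.2]
grip_width: 0.35
grip_force: 0.0
time: 16.0
ee_pos: [0.6886, -0.1732, 0.0193]
eef_rot: [-0.001, -0.106, 0.994, 0.0]
wrist_force: [-0.0, 0.3, -0.4]
grip_width: 0.349
grip_force: 0.0
```

```bash
python3 -m jog '[[0.2,0,0,0,0],[0.15,0,0,0,0],[0.05,0,0,0,0],[0.05,0,0,0,0],[0.05,0,0,0,0]]' 10; python3 - <<'E'
from h import *
s=robot.observe();print(s['wrist_force'],s['wrist_torque'],s['ee_pos'])
p=np.array([738.2,-162.5])
for a in(12.3,18,24,30,36,41,45,47):
    t=np.radians(a);print(a,(p-50*np.array([np.cos(t),np.sin(t)])).round(1))
E
```

```text
time: 16.5
ee_pos: [0.6897, -0.1732, 0.0204]
eef_rot: [0.0, -0.106, 0.994, -0.0]
wrist_force: [0.8, 0.3, 2.2]
grip_width: 0.109
grip_force: 10.0
[0.80285092 0.31581569 2.15453754] [0.1728581  0.08311199 0.10450124] [ 0.68971093 -0.1731607   0.02036592]
12.3 [ 689.3 -173.2]
18 [ 690.6 -178. ]
24 [ 692.5 -182.8]
30 [ 694.9 -187.5]
36 [ 697.7 -191.9]
41 [ 700.5 -195.3]
45 [ 702.8 -197.9]
47 [ 704.1 -199.1]
```

Gripped the lever (0.109 = 10 mm, centred). Now swing the arc.

```bash
python3 -m jog '[[0.05,0.0012,-0.0048,0,5.7],[0.05,0.002,-0.0048,0,6],[0.05,0.0024,-0.0047,0,6],[0.05,0.0028,-0.0044,0,6],[0.05,0,0,0,0]]'; python3 -m jog '[[0.05,0.0028,-0.0034,0,5],[0.05,0.0023,-0.0026,0,4],[0.05,0,0,0,0],[0.05,0,0,0,0]]';python3 - <<'E'
from h import *
s=robot.observe();q=s['eef_rot'];y=R.from_quat([q[1],q[2],q[3],q[0]]).as_matrix()[:,1];print(s['ee_pos'],np.degrees(np.arctan2(-y[0],y[1])),s['wrist_force'],s['wrist_torque'])
E
```

```text
time: 17.0
ee_pos: [0.6984, -0.1918, 0.0203]
eef_rot: [0.001, -0.309, 0.951, 0.0]
wrist_force: [-1.0, 0.4, 5.0]
grip_width: 0.112
grip_force: 10.1
time: 17.4
ee_pos: [0.7032, -0.1973, 0.0203]
eef_rot: [0.001, -0.381, 0.925, 0.0]
wrist_force: [-0.6, 1.9, 5.1]
grip_width: 0.112
grip_force: 10.1
[ 0.70323429 -0.19725959  0.02034191] 44.77070318059534 [-0.57769259  1.85779718  5.05520891] [0.5019113  0.1396752  0.16806614]
```

```bash
python3 -m jog '[[0.3,0,0,0,0],[0.35,0,0,0,0],[0.35,0,0,0,0],[0.35,0,0,0.03,0],[0.35,0,0,0.04,0]]'; python3 -m jog '[[0.35,-0.03,0,0.04,0],[0.35,-0.04,0,0.04,0],[0.35,-0.04,0,0.04,0],[0.35,-0.04,0,0.04,0],[0.35,0,0,0,0]]'; python3 -m jog '[[0.35,0,0,0,-8],[0.35,0,0,0,-8],[0.35,0,0,0,-8],[0.35,0,0,0,-8],[0.35,0,0,0,-8]]';python3 -m jog '[[0.35,0,0,0,-5],[0.35,0,0,0,0]]'; python3 - <<'E'
from h import *
def seg(n,lo,hi,z,mn=25):
    h=cv2.cvtColor(cv2.imread('pics/'+n),cv2.COLOR_BGR2HSV);m=cv2.inRange(h,lo,hi)
    k,l,st,c=cv2.connectedComponentsWithStats(m)
    for j in range(1,k):
        if st[j,4]>mn:
            v,u=np.nonzero(l==j);p=px(n,np.c_[u,v],z)[:,:2]*1000
            vx,vy,_,_=cv2.fitLine(p.astype(np.float32),2,0,.01,.01).ravel()
            print(n,st[j],p.mean(0).round(1),'x',np.percentile(p[:,0],[0,100]).round(0),'y',np.percentile(p[:,1],[0,100]).round(0),'ang',np.degrees(np.arctan(vy/vx)).round(1))
snap('wrist','wa.png');snap('scene','sa.png');snap('side','da.png')
print(robot.observe()['ee_pos'])
for n in('wa.png','sa.png'): seg(n,(22,120,90),(34,255,255),.068)
seg('wa.png',(0,150,70),(6,255,255),.012,150);seg('wa.png',(105,150,60),(125,255,255),.012,150)
a=cv2.imread('pics/scene0.png').astype(int);b=cv2.imread('pics/sa.png').astype(int)
for nm,P in(('spool',(.593,-.004,.02)),('flux',(.59,.127,.02)),('tape',(.525,-.36,.02)),('blueb',(.666,-.027,.012)),('bluea',(.666,.108,.012))):
    u,v=proj('sa.png',[P])[0].astype(int);print(nm,np.abs(a-b)[v-9:v+9,u-9:u+9].mean().round(1))
E
```

```text
time: 17.9
ee_pos: [0.7008, -0.198, 0.0877]
eef_rot: [-0.002, -0.382, 0.924, 0.001]
wrist_force: [0.7, -0.6, 0.7]
grip_width: 0.349
grip_force: 0.0
time: 18.4
ee_pos: [0.5657, -0.1989, 0.2414]
eef_rot: [0.002, -0.381, 0.925, -0.003]
wrist_force: [0.7, -0.1, 0.2]
grip_width: 0.351
grip_force: 0.0
time: 18.9
ee_pos: [0.5667, -0.198, 0.2353]
eef_rot: [-0.0, -0.04, 0.999, 0.0]
wrist_force: [0.5, 0.4, -1.2]
grip_width: 0.348
grip_force: 0.0
time: 19.1
ee_pos: [0.5667, -0.1978, 0.2354]
eef_rot: [-0.0, 0.002, 1.0, -0.0]
wrist_force: [0.8, -0.7, -0.3]
grip_width: 0.351
grip_force: 0.0
[ 0.56675181 -0.19785719  0.23553846]
wa.png [262 283  24  17 186] [ 718.3 -180.7] x [709. 731.] y [-197. -169.] ang 49.4
wa.png [501 283  11  15 139] [718.5  96.4] x [710. 729.] y [ 88. 103.] ang 25.5
sa.png [365   6   4  18  51] [ 341.4 1311.8] x [300. 379.] y [1209. 1408.] ang -70.0
sa.png [401 132   6   9  46] [776.9 446. ] x [768. 787.] y [425. 468.] ang -77.6
sa.png [425 158  12   9  66] [873.8 362.4] x [859. 888.] y [346. 377.] ang -42.5
sa.png [316 196  23   6  81] [700.   92.2] x [675. 728.] y [ 80. 106.] ang 20.6
sa.png [290 229  24   8 104] [697.9 -38. ] x [674. 726.] y [-49. -28.] ang 13.7
sa.png [258 277  27  11 135] [ 709.6 -188.3] x [689. 731.] y [-211. -166.] ang 44.8
wa.png [ 257  204   69   48 1388] [ 651.7 -168.8] x [628. 694.] y [-203. -115.] ang -62.9
wa.png [358 204  70  18 823] [638.  -29.4] x [628. 652.] y [-72.  17.] ang -89.3
wa.png [ 456  204   56   48 1273] [657.1  91.5] x [629. 695.] y [ 61. 127.] ang -36.3
spool 62.7
flux 21.6
tape 0.6
blueb 2.0
bluea 49.7
```

```bash
python3 - <<'E'
from h import *
for ref,new,P,nm in(('side0.png','da.png',(.593,-.004,.018),'spool'),('side0.png','da.png',(.59,.127,.02),'flux'),('side0.png','da.png',(.666,.108,.012),'bluea'),('side0.png','da.png',(.666,-.027,.012),'blueb'),('scene0.png','sa.png',(.59,.127,.02),'flux'),('scene0.png','s9.png',(.593,-.004,.018),'spool'),('scene0.png','sa.png',(.666,.108,.012),'bluea')):
    a=cv2.imread('pics/'+ref);b=cv2.imread('pics/'+new);u,v=proj(ref,[P])[0].astype(int)
    t=a[v-12:v+12,u-10:u+10];r=cv2.matchTemplate(b[v-24:v+24,u-22:u+22],t,cv2.TM_CCOEFF_NORMED);_,s,_,l=cv2.minMaxLoc(r);print(nm,new,round(s,3),'shift px',l[0]-12,l[1]-12)
E
```

```text
spool da.png 0.784 shift px 0 0
flux da.png 0.6 shift px 0 0
bluea da.png 0.914 shift px 0 0
blueb da.png 0.978 shift px 0 0
flux sa.png 0.886 shift px 0 1
spool s9.png 0.915 shift px 0 0
bluea sa.png 0.895 shift px 0 0
```

Nothing else moved, the board is home, and the lever is at about 45°.

```bash
python3 -c "
from cell import ticket
print(ticket.close_job())"
```

```text
the job is handed in; nothing more can be done
None
```

The red board is home against the stop in the right-hand bay, its trailing edge level with the blue boards', and that bay's valve is at about 45° (44.8° measured). I found no shift in the blue boards, spool, flux jar or tape; I didn't re-check the pen cup or the other two valves specifically. The job is handed in, but I viewed 11 pictures, one over the limit of 10.

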